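# Free the press pawl and let the platen down on a glued blank

### The arm

A 6-joint arm with a two-finger parallel gripper is mounted at the origin on the work surface. World frame = base frame: x ahead of the robot, y to its left, z up, the work surface at z = 0. Lengths are in mm, angles in rad, forces in N, time in s.
With the tool pointing down it reaches from about 300 to 750 mm from the base axis. Payload 8.5 kg.
Tool frame: the origin (TCP) lies on the centre line of the jaws, within the pads' length; the fingertips stand 22 mm ahead of it and the grasp point (between the pads) lies 3 mm ahead of it (ctrl.tip_extent is the z of the fingertips in the tool frame, in mm); z points along the fingers, y is the line along which they close (so a half turn about z gives the same grasp; the last joint's range is limited). The gripper opens to 88 mm and grips with 3 to 60 N. Pads are 18 mm wide; open, the fingers measure 123 mm over their backs; the gripper's body (75 mm by 187 mm) begins 45 mm behind the grasp point.
Start: joints at [-1.538, 0.381, 1.297, -0, 1.464, -0.215], TCP at [134.895, -533.183, 260.748] pointing down, gripper open.
Joint ranges: [-3.11, 3.11], [-0.89, 2.33], [0.22, 2.48], [-1.42, 4.56], [0.17, 2.85], [-2.88, 2.88]. Speed limits (rad/s): [2.39, 2.39, 3.14, 3.14, 3.14, 3.14].

### API

Orientations are given as a rotation vector (axis times angle).
In Python, from cell import readout, viewer, job, ctrl gives the robot as it stands. The module is installed in compiled form; this text tells all that it offers.
- The arm moves only by the tool drive_tool, never from a script. Its argument "deltas" is a list that holds one entry, the list of rows, each a list of 5 numbers: the shift along the world's x, y, z scaled (see below), then the turn about the world's z scaled (see below), then the finger opening in mm, from 0 to 88.1. A call has 1 to 8 rows; each row shifts and turns the commanded pose from where the row before left it; what a row does not reach is not made up. The controller multiplies each number of a shift by 120 mm and each number of a turn by 30 degrees. A row lasts 1/12 s, in which the tool goes at most 41.7 mm and 7.16 degrees, less where a joint would pass 70% of its speed; a pose out of reach is approached as far as the arm can. A call with a number of a shift or a turn outside -1 to 1 is refused whole. A call with a gripper value outside its range is refused whole. The fingers move at their own pace and stop on an object; "force" is the grip in N (left out, the last holds). Time passes only in rows, so rows that do not move let the fingers close. It gives the time, the measured TCP pose, the force, the opening and the grip force at its end, in the units of the state.
- readout.read_state(): the state, without advancing time (a new reading comes with each control period).
- viewer.camera(name): name is "side" or "top" or "wrist"; returns (picture, depth): 384x512x3 uint8, red, green, blue; 384x512 float32, mm along the optical axis (not along the pixel's ray), 0 where there is no reading.
- viewer.calibration(name): a dict with "mtx" (3x3 intrinsics, pixels), "camera_from_world" (4x4, takes a point from world to camera coordinates). Camera axes: x right, y down, z forward; pixel columns grow to the right and rows downward; lengths in mm; the calibration is good to about 2 mm. A picture is of the moment at which its call begins: read the wrist's pose just before it. calibration takes no time and is no camera call; for the wrist camera it gives the pose at the moment of the call.
- job.finish_job(): hands the job in; it is judged then, once.
The state is a dict: "time_s": time; "joint_positions": joint angles; "qd": joint speeds; "effort": joint torques, N m; "ee_pos": TCP position; "eef_rot": TCP orientation; "force": force on the tool from outside, world axes, zero at the start; "moment": the same for the moment, N m; "gripper_width": finger opening in mm; "gripper_force": force on a finger pad.
Only numpy, scipy, OpenCV 4.12 (cv2) and the standard library are available. Lean on these libraries where they do the work, as an engineer would, in place of code of your own. Each camera call takes 0.05 s, during which the arm holds its last target. There are 200 camera calls.

### The job

The bench press holds its platen up on the ratchet while a freshly glued plane blank waits underneath. Take the steel bar from its wooden block, put its tip under the red lip of the pawl and throw the pawl right over onto its back so that it stays off the wheel (with the bar: keep the gripper off the pawl); only then bring the platen down gently with the press lever until it rests on the blank. The bar goes back in its hole in the block, and the blank and the things standing around stay where they are.

Things in the scene. Friction and masses are not known exactly. Their poses are not given: they have to be found in the camera images.
- press: fixed dark green cast press, base 210 x 130 mm, 24 mm thick, 195 mm to the top of its head; origin: centre of the base's underside; x to its back (column), y to its ratchet side, z up. May stand turned. Shaft axis along y at x 20, z 158 mm. Head: x -48 to 80, y -30 to 30, z 126 to 195 mm. Ram 25 mm square at x -22, y 0, up to z 245 mm
- lever (a joint): lever angle, rad: it stands 62 degrees minus this above level, pointing to the press's front (-x); grows as its end is pulled down; the platen sinks 30 mm per rad and meets the blank at about 1.1. Guide friction holds it wherever it is left, pawl off too; 2 to 8 N at the grip moves it. With the pawl on, it stops at the next tooth (0.4 at most); pulled hard there it jams the pawl till raised
- lever_grip (a point): point on the lever's axis in the middle of its round black grip (22 mm diameter, 70 mm long; bare steel 14 mm thick below it), 155 mm from the shaft axis, in the plane y = -62 mm of the press. The point's axes turn with the lever; the lever rotates about the press's y
- pawl: hook pawl, 95 to 155 g; origin: on its hinge axis, along the press's y at x 70, z 188 mm of the press; it reaches forward (-x) over the ratchet wheel (80 mm diameter, on the shaft, y 41 to 55 mm). Own frame as the press's at angle 0, turning with it: arm 12 mm wide, y 42 to 54 mm, its underside from x -26, z 11 to x -70, z 12 mm, a hooked nose down to x -58, z 2 mm, then the red lip
- pawl_lip (a point): middle of the lower front edge of the pawl's red lip: 108 mm ahead of the hinge axis, 21.5 mm above it at pawl angle 0, at y 48 mm of the press. The lip is a plate 5.5 mm thick, 28 mm wide (y 34 to 62 mm), 44 mm long, flat below; nothing is under its front edge but the wheel's rim, 37 mm away
- platen_face (a point): centre of the flat underside of the platen, a wood-faced plate 64 x 120 mm, 18 mm thick, that hangs on the ram below the head
- platen: platen and ram, 0.6 to 0.9 kg, sliding straight up and down
- blank: glued plane blank of three wood strips, 62 x 150 x 46 mm, loose on the press bed below the platen, long side across the press; origin: centre of the underside
- blank_top (a point): centre of the top face of the blank
- bar: steel bar, loose, 168 mm long, 120 g: round rod of 10 mm diameter for the first 96 mm with a wooden handle 26 x 26 mm and 72 mm long above it; origin: the tip of the rod, z along the bar to the handle's end, x and y square to the handle's sides. It stands upright in the block with its handle resting on the block's top, tip 4 mm above the bench
- bar_block: fixed beech block 90 x 120 mm, 100 mm high; origin: centre of the underside. It may stand on the left or the right of the press
- bar_hole (a point): centre of the mouth of the bar's hole in the top of the block: 17 mm wide, chamfered 3 mm, through to the bench. A second, empty, 12 mm hole is 38 mm beside it
- stone: fixed sharpening stone on its wooden holder, 90 x 208 mm, 50 mm high; origin: centre of the underside. To be left alone
- water: loose bottle with green cap, 64 mm diameter, 190 mm high; origin: centre of the underside; to be left alone
- mallet: loose wooden mallet lying on the bench, about 270 mm long, 60 mm high; origin: on the bench 100 mm from the middle of its head, x to the head; to be left alone
- pawl_angle (a joint): pawl angle, rad: 0 with the nose at the bottom of the wheel's teeth, 0 to 0.13 resting on the wheel at the start; grows as it is lifted. From about 1.4 it is over its balance and falls onto its back, where it stays (stop at 1.95); below that it falls back onto the wheel
Things that resemble listed ones, but are neither listed nor needed, are in the scene too. Leave any blue or turquoise look-alike of the blank alone. What is shaped like the bar but turquoise is not meant.

How it is judged:
By the outcome, as a careful person would: the job done as asked, in the order asked, and still so for the second after the job is handed in, with the robot touching nothing.
It also fails if it takes over 72 s, if anything falls off the work surface, if the arm or the gripper's body presses on something with over 40 N, if the wrist force passes 120 N, or if a joint passes its speed limit or range.

## Working session

There is one attempt and no reset: what is moved stays moved. The work goes in short steps, Python scripts to look and compute and a tool call to move; the robot and the scene stay as the last step left them, time stands still between calls to the robot, and variables do not carry over. Pictures are saved under pics/ and viewed, at most 10 in all, crops included, and the job is handed in when it is done.

Besides the shell and the picture viewer there is one more tool, called after ">>>" in YAML: its name, and indented under it one key for each argument. drive_tool: Moves the arm, as the interface text tells. Its arguments: {"type":"object","properties":{"deltas":{"type":"array","items":{"type":"array","items":{"type":"array","items":{"type":"number"}}}},"force":{"type":"number"}},"required":["deltas"]}

```bash
mkdir -p pics
cat > h.py <<'E'
import numpy as np, cv2
from cell import readout, viewer, job, ctrl
def shot(n,f=None):
    im,d=viewer.camera(n)
    if f: cv2.imwrite('pics/'+f,im[:,:,::-1])
    return im,d
def cloud(n,d):
    c=viewer.calibration(n);K=c['mtx'];T=np.linalg.inv(c['camera_from_world'])
    v,u=np.mgrid[:d.shape[0],:d.shape[1]]
    P=np.stack([(u-K[0,2])/K[0,0]*d,(v-K[1,2])/K[1,1]*d,d,np.ones_like(d)],-1)
    W=(P@T.T)[...,:3]; W[d<=0]=np.nan
    return W
def proj(n,p):
    c=viewer.calibration(n);q=c['camera_from_world']@np.append(p,1);q=c['mtx']@q[:3];return q[:2]/q[2]
E
python3 - <<'E'
from h import *
for n in('top','side'):
    im,d=shot(n,n+'1.png'); W=cloud(n,d); np.savez('/tmp/'+n,im=im,d=d,W=W)
    c=viewer.calibration(n); print(n,np.linalg.inv(c['camera_from_world']).round(2).tolist(),c['mtx'][0,0])
print(readout.read_state(),ctrl.tip_extent)
E
```

```text
top [[-0.01, -0.99, 0.15, 381.78], [-1.0, 0.01, -0.01, 10.05], [0.0, -0.15, -0.99, 1349.61], [0.0, 0.0, 0.0, 1.0]] 381.94499689070506
side [[-0.95, -0.21, 0.21, 345.15], [-0.3, 0.69, -0.66, 696.34], [-0.01, -0.69, -0.72, 972.69], [0.0, 0.0, 0.0, 1.0]] 444.2975325959873
{'time_s': 0.1, 'joint_positions': array([-1.53828187e+00,  3.81144235e-01,  1.29810702e+00, -4.46896217e-07,
        1.46361882e+00, -2.15294221e-01]), 'qd': array([-0.00011379, -0.00242524, -0.00139421,  0.00031104, -0.00042549,
       -0.00089574]), 'effort': array([ 4.08300708e-03, -4.38646960e+01, -2.24909985e+01,  7.15069100e-02,
        3.42140207e-02, -7.26998587e-05]), 'ee_pos': array([ 134.8979259 , -532.98689735,  260.21740684]), 'eef_rot': array([-3.11624578e+00, -3.88104585e-01, -1.82356379e-04]), 'force': array([ 0.11919378, -0.36804771,  0.75997123]), 'moment': array([ 0.03434515, -0.03563009, -0.00736972]), 'gripper_force': 0.0, 'gripper_width': 87.99791506378502} 22.0
```

View pics/top1.png

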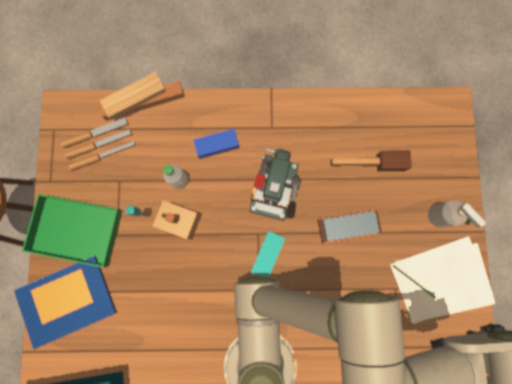

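View pics/side1.png

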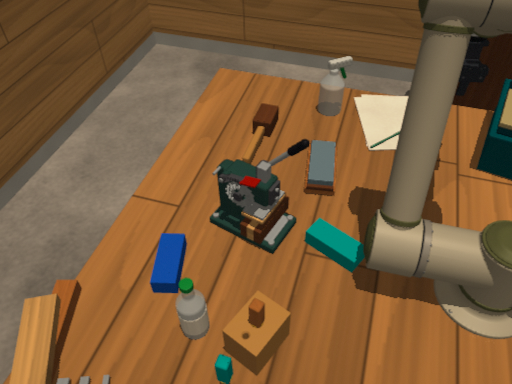

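The top view shows the press at (275,185) with its back away from the robot, the red lip at (260,182), and the lever grip at about (292,212). The block with the bar is at (175,218), and the turquoise decoy bar is at (133,210). In the side view the red lip is at (250,182), the grip at (298,147) and the handle at (257,311).

Run:
```python
from h import *
def rect(P): 
    (c,s,a)=cv2.minAreaRect(P[:,:2].astype(np.float32)); return np.round(c,1),np.round(s,1),round(a,1)
for n in('top','side'):
    z=np.load('/tmp/%s.npz'%n); W=z['W']; hsv=cv2.cvtColor(z['im'],cv2.COLOR_RGB2HSV); H,S,V=[hsv[...,i].astype(int) for i in range(3)]
    X,Y,Z=[W[...,i] for i in range(3)]
    def rep(nm,m):
        m=cv2.morphologyEx(m.astype(np.uint8),cv2.MORPH_CLOSE,np.ones((3,3)))
        k,l,st,ce=cv2.connectedComponentsWithStats(m)
        for i in range(1,k):
            if st[i,4]<12: continue
            P=W[(l==i)&np.isfinite(Z)]; print(n,nm,st[i,4],ce[i].round(),'mean',P.mean(0).round(1),'z',P[:,2].min().round(),P[:,2].max().round(),'rect',*rect(P))
    box=(X>330)&(X<820)
    rep('red',box&((H<5)|(H>174))&(S>150)&(V>120)&(Z>100))
    rep('blocktop',box&(Y>150)&(abs(Z-100)<6))
    rep('handle',box&(Y>150)&(Z>120)&(Z<180)&(H<20)&(S>80))
    rep('headtop',box&(abs(Y)<150)&(abs(Z-195)<5)&(S>30))
    rep('ramtop',box&(abs(Y)<150)&(abs(Z-243)<6))
    rep('base',box&(abs(Y)<150)&(abs(Z-24)<5))
    rep('grip',box&(abs(Y)<150)&(V<50)&(Z>200))
    rep('stonetop',box&(Y<-60)&(abs(Z-50)<6))
    rep('high',box&(abs(Y)<150)&(Z>255))
```

```text
top red 100 [259. 181.] mean [588.7  -5.1 222.8] z 214.0 230.0 rect [588.5  -5.4] [24.5 41.2] 74.4
top blocktop 13 [176. 183.] mean [605.4 271.3 101.8] z 95.0 108.0 rect [605.7 272. ] [ 6.8 37.5] 15.6
top blocktop 903 [175. 220.] mean [485.  271.5 100. ] z 68.0 171.0 rect [485.9 273.3] [121.5  89.6] 69.1
top handle 99 [171. 218.] mean [484.4 269.7 163.3] z 121.0 178.0 rect [485.6 272.8] [25.9 25.8] 77.5
top headtop 34 [272. 151.] mean [686.  -44.9 198.4] z 193.0 204.0 rect [685.6 -43.3] [29.2 12.5] 78.5
top headtop 703 [276. 175.] mean [613.  -57.5 193.3] z 19.0 204.0 rect [621.2 -58.2] [179.9  80.5] 0.8
top ramtop 73 [274. 187.] mean [567.1 -48.1 238.7] z 234.0 244.0 rect [567.1 -48.3] [24.3 27. ] 75.1
top ramtop 13 [293. 199.] mean [ 529.8 -101.7  243.5] z 238.0 248.0 rect [ 531.3 -101.7] [10.1 11.7] 4.6
top base 38 [268. 167.] mean [673.6 -36.8  24.4] z 19.0 29.0 rect [673.6 -37.3] [12.4 43.1] 79.1
top base 126 [292. 170.] mean [ 661.4 -124.7   24.4] z 19.0 34.0 rect [ 659.6 -125. ] [28.4 62.1] 72.9
top base 20 [287. 186.] mean [ 606.  -104.9   23.2] z 19.0 30.0 rect [ 606.  -106.
[... 2418 characters left out ...]
640.7 -12.7 205.8] z 198.0 213.0 rect [642.9 -13.5] [ 5.1 48.3] 74.4
side stonetop 73 [330. 103.] mean [ 494.4 -608.9   50.6] z 43.0 59.0 rect [ 495.6 -614.2] [81.3 36.1] 4.5
side stonetop 303 [257. 136.] mean [ 687.8 -370.7   46.8] z 35.0 59.0 rect [ 694.9 -390.8] [260.5  61.9] 82.1
side stonetop 1035 [322. 161.] mean [ 460.8 -308.2   51.7] z 42.0 59.0 rect [ 461.8 -314.4] [ 74.9 184.3] 8.4
side stonetop 28 [283. 209.] mean [525.7 -87.2  50.2] z 44.0 56.0 rect [525.2 -88.6] [57.5  3. ] 73.5
side stonetop 143 [325. 224.] mean [404.6 -70.2  47.7] z 44.0 52.0 rect [397.3 -63.6] [31.5 70.2] 66.7
side high 203 [299. 147.] mean [493.9 -84.9 286.4] z 256.0 310.0 rect [496.7 -88.1] [16.3 52.6] 76.4
```

Run:
```python
import numpy as np, cv2
t=np.load('/tmp/top.npz')['im'][140:260,140:310]; s=np.load('/tmp/side.npz')['im'][130:260,190:330]
a=cv2.resize(t,None,fx=4.5,fy=4.5,interpolation=cv2.INTER_CUBIC)
cv2.imwrite('pics/c1.png',a[:,:,::-1]); cv2.imwrite('pics/c2.png',cv2.resize(s,None,fx=4.5,fy=4.5,interpolation=cv2.INTER_CUBIC)[:,:,::-1])
```

```text
(no output)
```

View pics/c1.png

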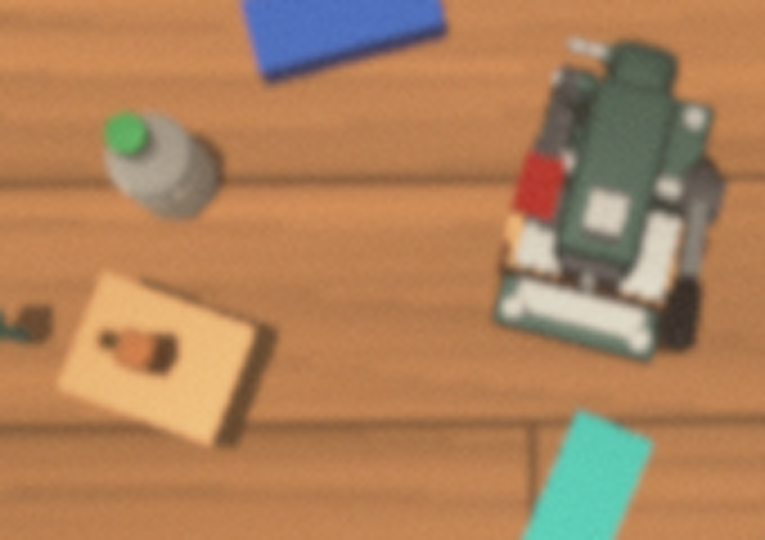

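View pics/c2.png

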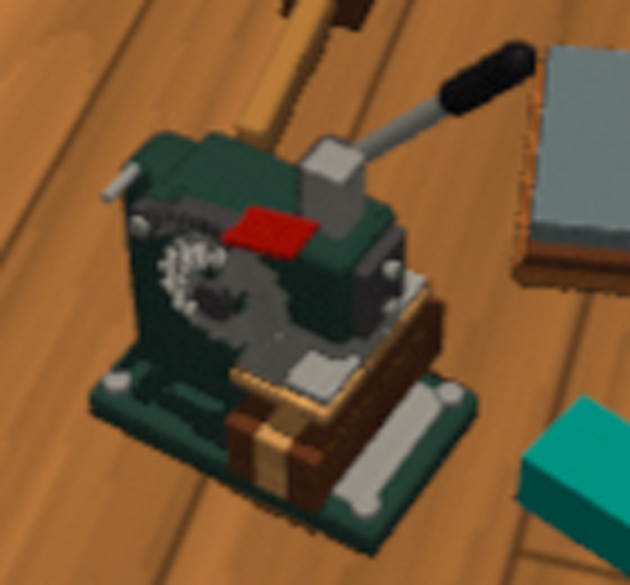

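The measurements agree with the sizes given. Press yaw is about -15° with its origin near (588,-54), the lip edge is near (564,2,220), and the bar handle is at (486,273.5) with yaw about -13°. The crops show the lever on the far side and the pawl on the wheel. I'm moving to above the bar now.

>>> drive_tool:
  deltas:
    - [[0.133,0.305,0,0.095,88],[0.133,0.305,0,0.095,88],[0.133,0.305,0,0.095,88],[0.133,0.305,0,0.095,88],[0.133,0.305,0,0.095,88],[0.133,0.305,0,0.095,88],[0.133,0.305,0,0.095,88],[0.133,0.305,0,0.095,88]]

```text
time_s: 0.77
ee_pos: [262.7, -238.4, 260.6]
eef_rot: [-2.978, -0.999, -0.0]
force: [0.5, -0.4, -0.3]
gripper_width: 87.7
gripper_force: 0.0
```

>>> drive_tool:
  deltas:
    - [[0.133,0.305,0,0.095,88],[0.133,0.305,0,0.095,88],[0.133,0.305,0,0.095,88],[0.133,0.305,0,0.095,88],[0.133,0.305,0,0.095,88],[0.133,0.305,0,0.095,88],[0.133,0.305,0,0.095,88],[0.133,0.305,0,0.095,88]]

```text
time_s: 1.43
ee_pos: [390.4, 54.7, 260.7]
eef_rot: [2.721, 1.57, -0.0]
force: [0.4, 0.2, 0.5]
gripper_width: 87.8
gripper_force: 0.0
```

>>> drive_tool:
  deltas:
    - [[0.133,0.305,0,0.095,88],[0.133,0.305,0,0.095,88],[0.133,0.305,0,0.095,88],[0.133,0.305,0,0.095,88],[0.133,0.305,0,0.095,88],[0.133,0.305,0,0.095,88],[0,0,0,0,88]]

```text
time_s: 2.02
ee_pos: [487.2, 276.8, 259.4]
eef_rot: [-2.453, -1.961, -0.0]
force: [-0.2, 0.4, -0.9]
gripper_width: 87.9
gripper_force: 0.0
```

Run:
```python
from h import *
im,d=shot('wrist','w1.png'); W=cloud('wrist',d); np.savez('/tmp/w1',im=im,d=d,W=W)
Z=W[...,2]
for lo,hi in((167,180),(92,108)):
    m=(Z>lo)&(Z<hi)&(abs(W[...,0]-486)<80)&(abs(W[...,1]-273)<80)
    k,l,st,ce=cv2.connectedComponentsWithStats(m.astype(np.uint8))
    i=1+st[1:,4].argmax(); P=W[l==i]; print(st[i],np.median(P,0),cv2.minAreaRect(P[:,:2].astype(np.float32)))
print(readout.read_state()['ee_pos'])
```

```text
[ 235  190   39   38 1374] [487.09709941 275.71914616 172.14576174] ((487.1515808105469, 274.60888671875), (25.265092849731445, 25.418912887573242), 76.2428207397461)
[  195   101   124   148 11858] [489.97855504 287.28300082 100.5307559 ] ((486.693359375, 273.560546875), (120.65264129638672, 90.41667938232422), 69.02172088623047)
[486.30879064 274.4915619  259.41641049]
```

View pics/w1.png

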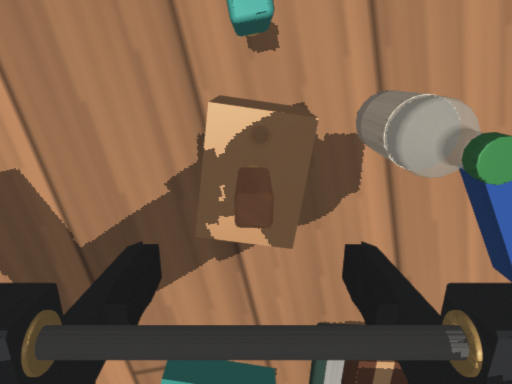

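The wrist view shows the handle top at (254,197), the empty hole at (260,132) and the bottle at (430,135). The handle is centred at (487,274.6) with its top at 172 mm, as it should be, so I'm descending and gripping high on it.

>>> drive_tool:
  deltas:
    - [[0,0,-0.2,-0.01,88],[0,0,-0.2,-0.01,88],[0.006,0,-0.2,0,88],[0,0,-0.2,0,88],[0,0,-0.04,0,88],[0,0,0,0,88],[0,0,0,0,24],[0,0,0,0,24]]
  force: 50

```text
time_s: 2.73
ee_pos: [487.3, 272.0, 161.6]
eef_rot: [2.47, 1.939, 0.004]
force: [-0.3, 0.4, -0.3]
gripper_width: 77.2
gripper_force: 0.0
```

>>> drive_tool:
  deltas:
    - [[0,0,0,0,20],[0,0,0,0,20],[0,0,0,0,20],[0,0,0,0,20],[0,0,0,0,20],[0,0,0,0,20]]

```text
time_s: 3.23
ee_pos: [486.7, 272.0, 160.0]
eef_rot: [2.471, 1.941, 0.0]
force: [0.3, -0.0, -0.1]
gripper_width: 36.6
gripper_force: 0.0
```

>>> drive_tool:
  deltas:
    - [[0,0.02,0,0,38],[0,0,0,0,20],[0,0,0,0,20],[0,0,0,0,20],[0,0,0,0,20],[0,0,0,0,20]]

```text
time_s: 3.73
ee_pos: [486.8, 274.4, 159.9]
eef_rot: [-2.471, -1.941, -0.0]
force: [0.3, 0.7, -0.3]
gripper_width: 25.8
gripper_force: 49.8
```

>>> drive_tool:
  deltas:
    - [[0,0,0.1,0,20],[0,0,0.2,0,20],[0,0,0.333,0,20],[0,0,0.333,0,20],[0,0,0.333,0,20],[0,0,0.333,0,20],[0,0,0,0,20]]
  force: 60

```text
time_s: 4.32
ee_pos: [487.6, 274.8, 363.6]
eef_rot: [2.467, 1.938, 0.02]
force: [-0.6, -0.2, -0.3]
gripper_width: 25.5
gripper_force: 59.8
```

>>> drive_tool:
  deltas:
    - [[0.069,-0.318,0,-0.01,20],[0.069,-0.318,0,-0.01,20],[0.069,-0.318,0,-0.01,20],[0.069,-0.318,0,-0.01,20],[0.069,-0.318,0,0,20],[0.069,-0.318,0,0,20],[0.069,-0.318,0,0,20],[0,0,0,0,20]]

```text
time_s: 4.98
ee_pos: [545.6, 1.5, 354.3]
eef_rot: [-2.497, -1.907, 0.004]
force: [0.1, -0.2, -1.4]
gripper_width: 25.6
gripper_force: 59.8
```

Run:
```python
from h import *
s=readout.read_state(); print(s['ee_pos'],s['eef_rot'],s['force'])
R=np.array([[np.cos(np.radians(-15)),-np.sin(np.radians(-15))],[np.sin(np.radians(-15)),np.cos(np.radians(-15))]])
O=np.array([588.3,-54])
for n in('side','top'):
    im,d=shot(n); W=cloud(n,d); np.savez('/tmp/%s2'%n,im=im,d=d,W=W)
    hsv=cv2.cvtColor(im,cv2.COLOR_RGB2HSV).astype(int)
    m=((hsv[...,0]<5)|(hsv[...,0]>174))&(hsv[...,1]>150)&(hsv[...,2]>100)&(W[...,2]>190)&(W[...,2]<260)&(abs(W[...,1])<60)
    P=W[m]; L=(P[:,:2]-O)@R; print(n,len(P),'lip local x',np.percentile(L[:,0],[2,50,98]),'y',np.percentile(L[:,1],[2,50,98]),'z',np.percentile(P[:,2],[5,50,95]),np.polyfit(L[:,0],P[:,2],1))
    # rod: points at z 195..285 near tool
    e=s['ee_pos']; q=W[(abs(W[...,0]-e[0])<25)&(abs(W[...,1]-e[1])<25)&(W[...,2]>190)&(W[...,2]<285)]
    print('rod',len(q), [(z,(q[abs(q[:,2]-z)<8].mean(0)-np.r_[e[:2],0]).round(1)) for z in(205,225,245,265)] if len(q) else '', q[:,2].min() if len(q) else '')
    c=proj(n,np.array([e[0],e[1],220])); u,v=int(c[0]),int(c[1]); print(u,v)
    if n=='side': cv2.imwrite('pics/s2.png',cv2.resize(im[max(v-70,0):v+60,max(u-80,0):u+80],None,fx=4.5,fy=4.5,interpolation=cv2.INTER_CUBIC)[:,:,::-1])
```

```text
[545.59415249   1.50133291 354.27588737] [-2.49665479 -1.90678091  0.00378051] [ 0.07235678 -0.15378466 -1.40436597]Traceback (most recent call last):
  File "<stdin>", line 9, in <module>
    return _quantile_unchecked(
        a, q, axis, out, overwrite_input, method, keepdims, weights)
    return _ureduce(a,
                    func=_quantile_ureduce_func,
    ...<5 lines>...
                    overwrite_input=overwrite_input,
                    method=method)
    r = func(a, **kwargs)
    result = _quantile(arr,
                       quantiles=q,
    ...<2 lines>...
                       out=out,
                       weights=wgt)
    slices_having_nans = np.isnan(arr[-1, ...])
                                  ~~~^^^^^^^^^
IndexError: index -1 is out of bounds for axis 0 with size 0
```

Run:
```python
from h import *
a=np.radians(-15);R=np.array([[np.cos(a),-np.sin(a)],[np.sin(a),np.cos(a)]]);O=np.array([588.3,-54])
for n in('side','top'):
    z=np.load('/tmp/%s.npz'%n); im,W=z['im'],z['W']; hsv=cv2.cvtColor(im,cv2.COLOR_RGB2HSV).astype(int)
    m=((hsv[...,0]<5)|(hsv[...,0]>174))&(hsv[...,1]>150)&(hsv[...,2]>100)&(W[...,2]>190)&(W[...,2]<260)&(abs(W[...,1])<60)
    P=W[m]; L=(P[:,:2]-O)@R; print(n,len(P),'lip local x',np.percentile(L[:,0],[1,50,99]),'y',np.percentile(L[:,1],[2,50,98]),'z',np.percentile(P[:,2],[5,50,95]),np.polyfit(L[:,0],P[:,2],1))
s=readout.read_state(); print(s['ee_pos'])
A,_=shot('side'); B,_=shot('wrist'); cv2.imwrite('pics/s2.png',cv2.resize(np.hstack([A,B]),None,fx=.78,fy=.78)[:,:,::-1])
```

```text
side 152 lip local x [-33.34774868 -11.9456677   11.86183297] y [35.01760519 50.74518578 63.21301356] z [219.19602732 224.68962972 229.77678528] [ -0.24440796 221.30421178]
top 100 lip local x [-31.76045557 -12.34008692   7.69557622] y [35.51060084 47.39227023 58.86543331] z [215.01846202 223.35863544 228.76597035] [ -0.26964519 219.50787382]
[545.05369752   4.24456367 354.472598  ]
```

View pics/s2.png

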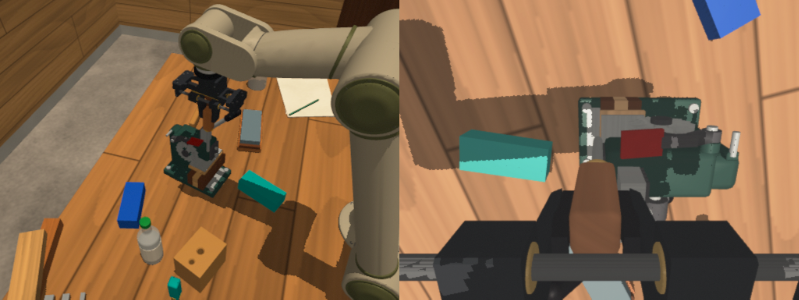

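The view shows the bar standing in front of the red lip; in the right half (wrist) the handle is at (597,210) and the lip at (641,143). Lip height and front edge fit a pawl angle of about 0.13 (edge at z of about 223). Next I close up to the lip.

>>> drive_tool:
  deltas:
    - [[0.04,-0.002,0,0,20],[0.04,-0.002,0,0,20],[0.039,-0.002,0,0,20],[0,0,0,0,20],[0,0,0,0,20],[0,0,0,0,20]]

```text
time_s: 5.63
ee_pos: [559.0, 6.9, 355.7]
eef_rot: [-2.49, -1.915, 0.0]
force: [0.2, -0.0, -1.5]
gripper_width: 25.6
gripper_force: 59.8
```

>>> drive_tool:
  deltas:
    - [[0.016,-0.0043,0,0,20],[0.008,-0.002,0,0,20],[0.008,-0.002,0,0,20],[0,0,0,0,20],[0,0,0,0,20]]

```text
time_s: 6.05
ee_pos: [562.8, 5.5, 355.8]
eef_rot: [-2.491, -1.915, 0.0]
force: [0.1, 0.5, -1.5]
gripper_width: 25.2
gripper_force: 59.8
```

>>> drive_tool:
  deltas:
    - [[0.013,-0.006,0.02,0,20],[0.013,-0.006,0.033,0,20],[0.013,-0.006,0.033,0,20],[0.013,-0.004,0.033,0,20],[0,0,0,0,20],[0,0,0,0,20]]

```text
time_s: 6.55
ee_pos: [569.1, 3.0, 370.3]
eef_rot: [-2.491, -1.915, -0.0]
force: [-2.0, 1.6, -1.4]
gripper_width: 25.8
gripper_force: 59.7
```

```bash
cat >> h.py <<'E'
def lip():
    a=np.radians(-15);R=np.array([[np.cos(a),-np.sin(a)],[np.sin(a),np.cos(a)]]);O=np.array([588.3,-54])
    e=readout.read_state()['ee_pos']; print('rod local',((e[:2]-O)@R).round(1),'tip z',round(e[2]-155.9,1))
    for n in('wrist','side','top'):
        im,d=shot(n); W=cloud(n,d); hsv=cv2.cvtColor(im,cv2.COLOR_RGB2HSV).astype(int)
        m=((hsv[...,0]<6)|(hsv[...,0]>172))&(hsv[...,1]>130)&(hsv[...,2]>40)&(W[...,2]>190)&(W[...,2]<320)&(abs(W[...,1])<90)
        P=W[m]
        if len(P)<20: print(n,len(P)); continue
        L=(P[:,:2]-O)@R
        print(n,len(P),'x',np.percentile(L[:,0],[1,50,99]).round(1),'y',np.percentile(L[:,1],[2,98]).round(1),'z',np.percentile(P[:,2],[3,50,97]).round(1),'ang',np.degrees(np.arctan2(P[:,2].mean()-188,70-L[:,0].mean())).round(1))
E
python3 -c "
from h import *
lip()"
```

```text
rod local [-33.3  50.1] tip z 214.4
wrist 1714 x [-27.   -7.9  13.5] y [37.8 65. ] z [226.7 234.7 241.8] ang 31.0
side 139 x [-27.3  -4.7  20.2] y [35.1 63.4] z [214.1 234.5 242.1] ang 31.1
top 0
```

The lip has risen with the rod, to a pawl angle of about 0.3. I'll continue along the arc.

>>> drive_tool:
  deltas:
    - [[0.039,-0.012,0.052,0,20],[0.039,-0.012,0.05,0,20],[0.039,-0.012,0.048,0,20],[0.039,-0.012,0.046,0,20],[0.039,-0.012,0.044,0,20],[0.039,-0.012,0.042,0,20],[0,0,0,0,20],[0,0,0,0,20]]

```text
time_s: 7.37
ee_pos: [597.3, -6.0, 403.6]
eef_rot: [2.491, 1.914, -0.0]
force: [-1.1, 0.0, -1.8]
gripper_width: 25.3
gripper_force: 59.8
```

```bash
python3 -c "
from h import *
lip()"
```

```text
rod local [-3.7 48.7] tip z 247.7
wrist 1302 x [ 2.6 17.1 34.5] y [38.  65.1] z [248.5 265.9 278.3] ang 55.8
side 75 x [ 2.8 21.1 66.6] y [-6.  63.2] z [205.  260.5 279.8] ang 55.8
top 0
```

>>> drive_tool:
  deltas:
    - [[0.07,-0.019,0.045,0,20],[0.07,-0.019,0.04,0,20],[0.07,-0.019,0.035,0,20],[0.07,-0.019,0.025,0,20],[0.07,-0.019,0.02,0,20],[0.07,-0.019,0.015,0,20],[0.07,-0.019,0.01,0,20],[0,0,0,0,20]]

```text
time_s: 8.18
ee_pos: [656.9, -22.1, 425.7]
eef_rot: [-2.491, -1.914, 0.001]
force: [-1.2, -0.2, -0.9]
gripper_width: 26.0
gripper_force: 59.8
```

```bash
python3 -c "
from h import *
lip()"
```

```text
rod local [58.  48.6] tip z 269.8
wrist 355 x [69.  72.2 77.1] y [38.3 65.1] z [262.6 298.8 300.6] ang 91.2
side 100 x [70.3 72.6 77.6] y [40.4 62.9] z [259.1 281.  300.3] ang 91.8
top 0
```

>>> drive_tool:
  deltas:
    - [[0.04,-0.011,0,0,20],[0.04,-0.011,0,0,20],[0.04,-0.011,0,0,20],[0.04,-0.011,0,0,20],[0.04,-0.011,0,0,20],[0,0,0,0,20],[0,0,0,0,20]]

```text
time_s: 8.92
ee_pos: [680.3, -28.4, 426.2]
eef_rot: [-2.491, -1.914, 0.001]
force: [-0.8, 0.0, -1.0]
gripper_width: 25.4
gripper_force: 59.8
```

```bash
python3 -c "
from h import *
lip()"
```

```text
rod local [82.3 48.5] tip z 270.3
wrist 1099 x [109.8 123.1 134.4] y [37.7 64.7] z [245.2 267.8 281. ] ang 123.9
side 156 x [110.6 120.6 132.4] y [37.9 62.8] z [245.5 264.  281.5] ang 123.9
top 0
```

The pawl lies on its back: the lip has turned over to local x of about 122. Now the bar goes back to the block.

>>> drive_tool:
  deltas:
    - [[-0.179,0.28,0,0,20],[-0.179,0.28,0,0.01,20],[-0.179,0.28,0,0.01,20],[-0.179,0.28,0,0.01,20],[-0.179,0.28,0,0.01,20],[-0.179,0.28,-0.1,0,20],[-0.179,0.28,-0.2,0,20],[-0.179,0.28,-0.2,0,20]]

```text
time_s: 9.73
ee_pos: [510.9, 234.9, 372.0]
eef_rot: [2.469, 1.94, 0.004]
force: [1.6, 0.7, -1.5]
gripper_width: 25.3
gripper_force: 59.8
```

>>> drive_tool:
  deltas:
    - [[-0.179,0.28,-0.1,0,20],[0,0,-0.15,0,20],[0,0,-0.15,0,20],[0,0,-0.1,0,20],[0,0,0,0,20],[0,0,0,0,20],[0,0,0,0,20]]

```text
time_s: 10.32
ee_pos: [491.4, 267.1, 312.9]
eef_rot: [2.47, 1.94, 0.003]
force: [0.2, 0.5, -1.0]
gripper_width: 25.5
gripper_force: 59.8
```

Run:
```python
from h import *
s=readout.read_state(); print(s['ee_pos'],s['eef_rot'],s['force'])
im,d=shot('wrist'); W=cloud('wrist',d)
m=(abs(W[...,2]-100)<5)&(abs(W[...,0]-486)<90)&(abs(W[...,1]-273)<90); print('block', cv2.minAreaRect(W[m][:,:2].astype(np.float32)))
A,dA=shot('side'); W=cloud('side',dA); e=s['ee_pos']
for z in (110,125,140,160,180,200):
    q=W[(abs(W[...,0]-e[0])<25)&(abs(W[...,1]-e[1])<25)&(abs(W[...,2]-z)<7)]; print(z,len(q),(q.mean(0)[:2]-e[:2]).round(1) if len(q) else '')
c=proj('side',np.array([487,274,110])); u,v=map(int,c); a=A[v-75:v+45,u-70:u+70]
cv2.imwrite('pics/s3.png',np.hstack([cv2.resize(a,(385,330)),cv2.resize(im,(410,330))])[:,:,::-1])
```

```text
[491.35205564 267.0530779  312.91668539] [2.47023001 1.93993572 0.00268396] [ 0.15809945  0.45961804 -1.00495923]
block ((487.6599426269531, 276.22784423828125), (120.51815032958984, 90.2806625366211), 69.15483093261719)
110 75 [1.3 0.2]
125 0 
140 0 
160 5 [0.1 2.5]
180 19 [0.1 2.5]
200 20 [0.2 2.5]
```

View pics/s3.png

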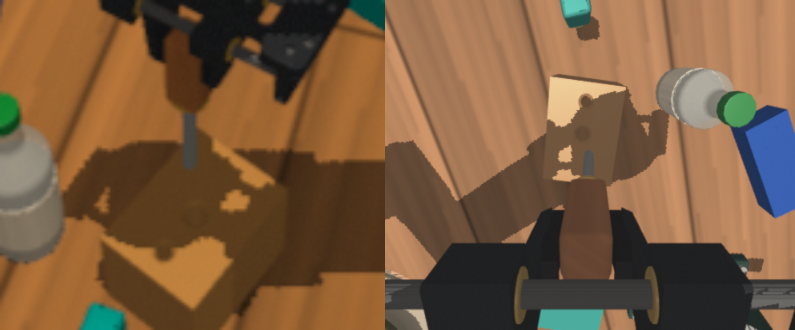

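The rod hangs straight below the tool, with the same offset at every height. In the left half (side view) its hole shows at (195,213). I'll correct xy to the recorded pickup pose before lowering.

>>> drive_tool:
  deltas:
    - [[-0.02,0.03,-0.1,0,20],[-0.018,0.03,-0.1,0,20],[0,0,-0.1,0,20],[0,0,0,0,20],[0,0,0,0,20],[0,0,0,0,20],[0,0,0,0,20]]

```text
time_s: 11.0
ee_pos: [486.9, 274.3, 276.8]
eef_rot: [2.47, 1.94, 0.003]
force: [-0.9, 1.0, -1.0]
gripper_width: 25.5
gripper_force: 59.8
```

>>> drive_tool:
  deltas:
    - [[0,0,-0.08,0,20],[0,0,-0.08,0,20],[0,0,-0.06,0,20],[0,0,-0.04,0,20],[0,0,0,0,20],[0,0,0,0,20]]

```text
time_s: 11.5
ee_pos: [486.5, 274.3, 244.2]
eef_rot: [-2.47, -1.94, 0.001]
force: [-0.3, 0.1, -2.0]
gripper_width: 25.7
gripper_force: 59.8
```

>>> drive_tool:
  deltas:
    - [[0,0,-0.15,0,20],[0,0,-0.15,0,20],[0,0,-0.15,0,20],[0,0,-0.12,0,20],[0,0,-0.06,0,20],[0,0,-0.03,0,20],[0,0,0,0,20],[0,0,0,0,20]]

```text
time_s: 12.17
ee_pos: [487.0, 274.4, 166.1]
eef_rot: [2.47, 1.94, 0.002]
force: [-0.8, 0.4, -1.4]
gripper_width: 25.7
gripper_force: 59.8
```

>>> drive_tool:
  deltas:
    - [[0,0,-0.025,0,20],[0,0,-0.015,0,20],[0,0,0,0,20],[0,0,0,0,20],[0,0,0,0,20]]

```text
time_s: 12.58
ee_pos: [486.6, 274.3, 160.7]
eef_rot: [2.47, 1.94, 0.0]
force: [0.6, -0.2, -1.9]
gripper_width: 25.7
gripper_force: 59.8
```

>>> drive_tool:
  deltas:
    - [[0,0,-0.005,0,20],[0,0,0,0,20],[0,0,0,0,88],[0,0,0,0,88],[0,0,0,0,88],[0,0,0,0,88],[0,0,0,0,88],[0,0,0,0,88]]
  force: 10

```text
time_s: 13.25
ee_pos: [486.6, 274.3, 160.0]
eef_rot: [2.471, 1.941, 0.0]
force: [-0.1, -1.5, -0.7]
gripper_width: 63.6
gripper_force: 0.0
```

Run:
```python
from h import *
# precise lever from first pictures
a=np.radians(-15);R=np.array([[np.cos(a),-np.sin(a)],[np.sin(a),np.cos(a)]]);O=np.array([588.3,-54])
for n in('top','side'):
    z=np.load('/tmp/%s.npz'%n); W=z['W']; im=z['im']; V=im.max(-1)
    m=(W[...,2]>225)&(W[...,2]<320)&(abs(W[...,1]+95)<35)&(W[...,0]<545)&(W[...,0]>440)
    P=W[m]; L=(P[:,:2]-O)@R; dark=V[m]<70
    ang=np.degrees(np.arctan2(P[:,2]-158,20-L[:,0])); r=np.hypot(P[:,2]-158,20-L[:,0])
    print(n,len(P),'ang',np.percentile(ang,[10,50,90]).round(1),'grip r',np.percentile(r[dark],[3,50,97]).round(1),'y',np.percentile(L[:,1],[5,50,95]).round(1), 'grip',L[dark].mean(0),P[dark][:,2].mean())
print(readout.read_state()['gripper_width'])
```

```text
top 155 ang [50.1 53.  54.1] grip r [136.  172.1 190.4] y [-70.1 -60.9 -52.3] grip [-82.2786968  -58.94574645] 292.6976258822725
side 262 ang [48.2 51.3 54.1] grip r [118.2 162.1 191.3] y [-62.1 -54.3 -49.5] grip [-80.6217699 -53.6139666] 282.7514145267746
63.571037332052256
```

>>> drive_tool:
  deltas:
    - [[0,0,0.2,0,66],[0,0,0.3,0,66],[0,0,0.3,0.1,66],[0,0,0.3,0.235,66],[0,0,0.3,0.235,66],[0,0,0.15,0.235,66],[0,-0.2,0,0.235,66],[0,-0.32,0,0.235,66]]

```text
time_s: 13.92
ee_pos: [486.5, 215.1, 346.9]
eef_rot: [1.694, 2.644, 0.004]
force: [0.7, -0.4, -0.9]
gripper_width: 65.8
gripper_force: 0.0
```

>>> drive_tool:
  deltas:
    - [[0.01,-0.32,0,0.235,66],[0.01,-0.32,0,0.235,66],[0.01,-0.32,0,0.235,66],[0.01,-0.32,0,0.235,66],[0.01,-0.32,0,0.235,66],[0.01,-0.32,0,0.235,66],[0,-0.32,0,0.235,66],[0,-0.2,0,0.1,66]]

```text
time_s: 14.58
ee_pos: [493.8, -58.4, 345.9]
eef_rot: [0.478, 3.105, -0.001]
force: [0.2, -0.1, -0.0]
gripper_width: 66.2
gripper_force: 0.0
```

Run:
```python
from h import *
s=readout.read_state(); e=s['ee_pos']; print(e,s['eef_rot'],s['force'])
r=s['eef_rot']; print('close axis deg',2*np.degrees(np.arctan2(r[1],r[0]))-90)
B,d=shot('wrist'); W=cloud('wrist',d)
m=(W[...,2]>240)&(W[...,2]<320)&(B.max(-1)<75)&(abs(W[...,0]-497)<60)&(abs(W[...,1]+93)<45); P=W[m]
print(len(P), P.mean(0) if len(P) else '')
for z in(250,265,280,295,308):
    q=P[abs(P[:,2]-z)<5]; print(z,len(q),q[:,:2].min(0).round(1) if len(q) else '',q[:,:2].max(0).round(1) if len(q) else '',q.mean(0).round(1) if len(q) else '')
cv2.imwrite('pics/w4.png',B[:,:,::-1])
A,dA=shot('side'); W=cloud('side',dA)
m=(W[...,2]>105)&(W[...,2]<185)&(abs(W[...,0]-487)<25)&(abs(W[...,1]-274)<25); P=W[m]; print('bar',len(P),P[:,2].max(),cv2.minAreaRect(P[:,:2].astype(np.float32)))
```

```text
[493.78700136 -58.42577816 345.93967585] [ 4.77661416e-01  3.10506732e+00 -7.03233454e-04] [ 0.18079144 -0.1092271  -0.02845477]
close axis deg 72.50916252176052
1811 [487.06343364 -87.69460928 296.45633991]
250 0   
265 95 [ 504.5 -103.8] [523.9 -84.1] [516.6 -92.3 265.7]
280 147 [ 493.7 -101.8] [512.4 -80.8] [505.4 -90.1 280.2]
295 373 [470.4 -98.1] [500.6 -77.7] [484.4 -85.3 296.4]
308 726 [472.3 -97.4] [490.1 -79.6] [480.4 -88.  305.4]
bar 396 176.10662921396522 ((484.4118957519531, 275.3712158203125), (26.467809677124023, 47.201534271240234), 79.40296173095703)
```

View pics/w4.png

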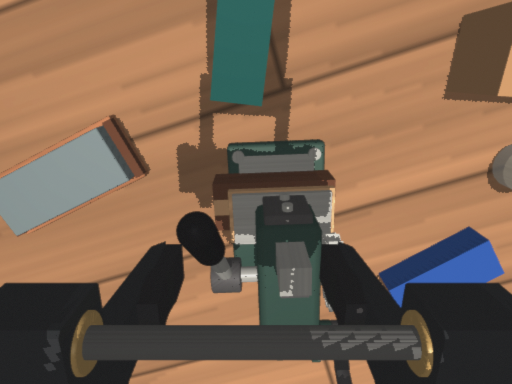

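In the wrist view the black grip is at (203,238), with the press below it, and the bar handle stands in the block at the original height. I move over the grip next.

>>> drive_tool:
  deltas:
    - [[0.02,-0.1,0,0.04,66],[0.01,-0.1,0,0.04,66],[0,-0.05,0,0,66],[0,0,0,0,66],[0,0,0,0,66],[0,0,0,0,66]]

```text
time_s: 15.18
ee_pos: [497.6, -85.0, 346.1]
eef_rot: [0.419, 3.113, 0.0]
force: [0.8, -0.5, 0.8]
gripper_width: 66.1
gripper_force: 0.0
```

>>> drive_tool:
  deltas:
    - [[0,-0.055,0,0,66],[0,0,-0.1,0,66],[0,0,-0.15,0,66],[0,0,-0.15,0,66],[0,0,-0.1,0,66],[0,0,-0.046,0,66],[0,0,0,0,66],[0,0,0,0,66]]

```text
time_s: 15.85
ee_pos: [497.9, -92.5, 281.0]
eef_rot: [0.419, 3.113, -0.0]
force: [-0.5, -0.1, -0.0]
gripper_width: 66.1
gripper_force: 0.0
```

>>> drive_tool:
  deltas:
    - [[0,0,0,0,18],[0,0,0,0,18],[0,0,0,0,18],[0,0,0,0,18],[0,0,0,0,18],[0,0,0,0,18],[0,0,0,0,18]]
  force: 10

```text
time_s: 16.43
ee_pos: [497.8, -91.7, 280.5]
eef_rot: [0.419, 3.113, 0.003]
force: [7.6, 19.3, 0.3]
gripper_width: 21.4
gripper_force: 10.0
```

>>> drive_tool:
  deltas:
    - [[0.004,0.014,0,0,18],[0,0,0,0,18],[0,0,0,0,18]]

```text
time_s: 16.68
ee_pos: [498.0, -91.2, 280.5]
eef_rot: [-0.42, -3.113, 0.002]
force: [-2.3, -4.3, 0.4]
gripper_width: 21.1
gripper_force: 10.0
```

>>> drive_tool:
  deltas:
    - [[-0.047,0.0125,-0.044,0,18],[-0.047,0.0125,-0.044,0,18],[-0.037,0.01,-0.042,0,18],[-0.037,0.01,-0.042,0,18],[-0.033,0.009,-0.045,0,18],[-0.033,0.009,-0.045,0,18],[-0.029,0.008,-0.047,0,18],[-0.029,0.008,-0.047,0,18]]

```text
time_s: 17.35
ee_pos: [463.6, -81.9, 238.0]
eef_rot: [0.419, 3.111, -0.003]
force: [2.8, -6.1, 2.3]
gripper_width: 21.2
gripper_force: 10.0
```

```bash
cat >> h.py <<'E'
def lev():
    a=np.radians(-15);R=np.array([[np.cos(a),-np.sin(a)],[np.sin(a),np.cos(a)]]);O=np.array([588.3,-54])
    s=readout.read_state();e=s['ee_pos'];l=(e[:2]-O)@R;g=e[2]-3-158
    f=s['force']; print('local',l.round(1),'z',e[2].round(1),'r',np.hypot(20-l[0],g).round(1),'lever',round(np.radians(62)-np.arctan2(g,20-l[0]),3),'f local',(f[:2]@R).round(1),f[2].round(1))
E
python3 -c "
from h import *
lev()
im,d=shot('side'); W=cloud('side',d)
m=(abs(W[...,0]-567)<25)&(abs(W[...,1]+48)<25)&(W[...,2]>200)&(W[...,2]<250); print('ram top',np.percentile(W[m][:,2],[50,95]))
lip()"
```

```text
local [-113.3  -59.2] z 238.0 r 153.9 lever 0.558 f local [ 4.3 -5.2] 2.3
ram top [223.02693876 230.57351293]
rod local [-113.9  -59.2] tip z 81.1
wrist 0
side 161 x [109.6 121.  133.6] y [37.4 63.2] z [245.7 264.4 281. ] ang 123.8
top 73 x [111.5 120.9 131.8] y [37.1 57.6] z [246.8 264.  280.7] ang 123.8
```

>>> drive_tool:
  deltas:
    - [[-0.025,0.007,-0.05,0,18],[-0.025,0.007,-0.05,0,18],[-0.021,0.006,-0.052,0,18],[-0.021,0.006,-0.052,0,18],[-0.016,0.004,-0.054,0,18],[-0.016,0.004,-0.054,0,18],[-0.012,0.003,-0.055,0,18],[0,0,0,0,18]]

```text
time_s: 18.22
ee_pos: [446.9, -77.3, 192.9]
eef_rot: [0.419, 3.112, -0.002]
force: [5.0, -7.4, -8.4]
gripper_width: 21.7
gripper_force: 10.0
```

```bash
python3 -c "
from h import *
lev()
im,d=shot('side')
c=proj('side',np.array([540,-20,80])); u,v=map(int,c)
cv2.imwrite('pics/s5.png',cv2.resize(im[v-60:v+60,u-70:u+70],None,fx=4.5,fy=4.5,interpolation=cv2.INTER_CUBIC)[:,:,::-1]); print(u,v)"
```

```text
local [-130.5  -59.1] z 192.9 r 153.8 lever 0.874 f local [ 6.8 -5.8] -8.4
271 219
```

View pics/s5.png

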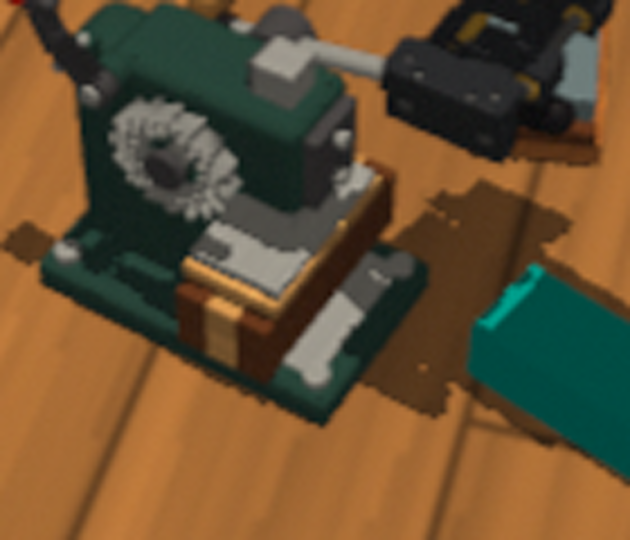

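Platen is just above the blank (gap at (235,290) in the crop), pawl on its back at the upper left. I'll go on slowly.

>>> drive_tool:
  deltas:
    - [[-0.006,0.0015,-0.035,0,18],[-0.005,0.001,-0.035,0,18],[-0.004,0.001,-0.035,0,18],[-0.003,0.001,-0.03,0,18],[0,0,0,0,18],[0,0,0,0,18]]

```text
time_s: 18.77
ee_pos: [444.7, -76.8, 177.0]
eef_rot: [0.419, 3.113, -0.002]
force: [2.4, -6.0, -4.2]
gripper_width: 21.7
gripper_force: 10.0
```

```bash
python3 -c "
from h import *
lev()"
```

```text
local [-132.8  -59.1] z 177.0 r 153.6 lever 0.977 f local [ 3.9 -5.2] -4.2
```

>>> drive_tool:
  deltas:
    - [[-0.002,0.0005,-0.02,0,18],[-0.002,0.0005,-0.02,0,18],[-0.001,0,-0.02,0,18],[-0.001,0,-0.015,0,18],[0,0,0,0,18],[0,0,0,0,18]]

```text
time_s: 19.27
ee_pos: [444.2, -76.6, 168.4]
eef_rot: [0.419, 3.112, -0.002]
force: [1.6, -5.8, -1.3]
gripper_width: 21.7
gripper_force: 10.0
```

>>> drive_tool:
  deltas:
    - [[0,0,-0.015,0,18],[0,0,-0.015,0,18],[0,0,0,0,18],[0,0,0,0,18]]

```text
time_s: 19.6
ee_pos: [444.1, -76.6, 164.8]
eef_rot: [0.419, 3.112, -0.002]
force: [0.9, -6.3, -0.8]
gripper_width: 21.2
gripper_force: 10.0
```

>>> drive_tool:
  deltas:
    - [[0,0,-0.012,0,18],[0,0,-0.012,0,18],[0,0,-0.012,0,18],[0,0,0,0,18],[0,0,0,0,18]]

```text
time_s: 20.02
ee_pos: [444.1, -76.6, 160.6]
eef_rot: [0.419, 3.112, -0.002]
force: [1.3, -5.3, 0.4]
gripper_width: 21.6
gripper_force: 10.0
```

>>> drive_tool:
  deltas:
    - [[0,0,-0.012,0,18],[0,0,-0.012,0,18],[0,0,0,0,18],[0,0,0,0,18]]

```text
time_s: 20.35
ee_pos: [444.3, -76.6, 158.3]
eef_rot: [0.419, 3.111, -0.002]
force: [-0.7, -4.6, 8.0]
gripper_width: 20.9
gripper_force: 9.5
```

>>> drive_tool:
  deltas:
    - [[0,0,-0.008,0,18],[0,0,0,0,18],[0,0,0,0,18]]

```text
time_s: 20.6
ee_pos: [444.3, -76.7, 157.6]
eef_rot: [0.419, 3.111, -0.002]
force: [-1.2, -3.9, 10.2]
gripper_width: 20.6
gripper_force: 9.1
```

Run:
```python
from h import *
lev()
a=np.radians(-15);R=np.array([[np.cos(a),-np.sin(a)],[np.sin(a),np.cos(a)]]);O=np.array([588.3,-54])
im,d=shot('side');W=cloud('side',d); L=(W[...,:2]-O)@R; Z=W[...,2]
m=(L[...,0]>-46)&(L[...,0]<5)&(abs(L[...,1]-45)<13)&(Z>75)&(Z<125); print('platen top side',m.sum(),np.percentile(Z[m],[10,50,90]))
m=(abs(L[...,0]+22)<12)&(abs(L[...,1])<12)&(Z>200)&(Z<230); print('ram top',np.percentile(Z[m],[50,90]))
m=(L[...,0]>-60)&(L[...,0]<20)&(abs(L[...,1]-70)<4)&(Z>60)&(Z<80); print('blank end top',m.sum(),np.percentile(Z[m],[10,50,90]))
```

```text
local [-133.2  -59.2] z 157.6 r 153.2 lever 1.104 f local [-0.1 -4.1] 10.2
platen top side 187 [82.61986311 89.09309832 91.83683394]
ram top [213.53199162 215.2637564 ]
blank end top 77 [61.72619143 67.31222013 72.87885509]
```

>>> drive_tool:
  deltas:
    - [[0,0,0,0,60],[0,0,0,0,60],[0,0,0,0,60],[0,0,0,0,60],[0,0,0,0,60],[0,0,0,0,60],[0,0,0.05,0,60],[0,0,0.1,0,60]]

```text
time_s: 21.32
ee_pos: [443.4, -75.9, 174.3]
eef_rot: [-0.419, -3.111, -0.001]
force: [1.0, 0.3, 0.1]
gripper_width: 59.9
gripper_force: 0.0
```

>>> drive_tool:
  deltas:
    - [[0,0,0.2,0,60],[0,0,0.3,0,60],[0,0,0.3,0,60],[-0.1,0,0.3,0,60],[-0.2,-0.2,0.1,0,60],[-0.2,-0.2,0,0,60],[-0.2,-0.2,0,0,60],[0,-0.2,0,0,60]]

```text
time_s: 21.98
ee_pos: [357.1, -172.2, 319.8]
eef_rot: [0.42, 3.113, -0.001]
force: [1.2, -0.1, 0.4]
gripper_width: 60.3
gripper_force: 0.0
```

Run:
```python
from h import *
s=readout.read_state(); print(s['time_s'],s['ee_pos'],s['gripper_width'],s['force'])
lip()
a=np.radians(-15);R=np.array([[np.cos(a),-np.sin(a)],[np.sin(a),np.cos(a)]]);O=np.array([588.3,-54])
for n in('side','top'):
    im,d=shot(n);W=cloud(n,d);L=(W[...,:2]-O)@R;Z=W[...,2]
    for nm,m in(('ram',(abs(L[...,0]+22)<12)&(abs(L[...,1])<12)&(Z>200)&(Z<230)),('platen',(L[...,0]>-46)&(L[...,0]<5)&(abs(L[...,1]-45)<13)&(Z>75)&(Z<125)),('handle top',(abs(W[...,0]-487)<25)&(abs(W[...,1]-274)<25)&(Z>160)&(Z<185)),('lever',(L[...,0]<-100)&(L[...,0]>-175)&(abs(L[...,1]+60)<15)&(Z>120)&(Z<200))):
        P=W[m]; print(n,nm,len(P),P.mean(0).round(1) if len(P) else '',np.percentile(P[:,2],90).round(1) if len(P) else '')
    if n=='side': A=im
    else: B=im
cv2.imwrite('pics/end.png',np.hstack([A[80:,120:420],B[80:300,:300][:,:].repeat(1,0) if 0 else cv2.resize(B[90:290,80:440],(500,304))])[:,:,::-1])
```

```text
21.9833 [ 357.05673076 -172.19075247  319.83686854] 60.31010510400201 [ 1.15866977 -0.08905854  0.42741676]
rod local [-192.8 -174. ] tip z 163.9
wrist 0
side 160 x [109.7 121.2 133. ] y [37.2 62. ] z [244.6 263.7 281.5] ang 124.0
top 79 x [111.5 121.5 132.3] y [36.9 58.4] z [247.5 264.9 279.8] ang 123.7
side ram 87 [566.1 -46.5 211.3] 214.8
side platen 185 [579.9  -3.2  88.1] 91.3
side handle top 188 [485.3 276.8 171.2] 174.8
side lever 235 [441.9 -72.8 163. ] 167.9
top ram 61 [567.1 -48.4 211.4] 213.8
top platen 97 [576.3  -5.5  87. ] 91.0
top handle top 73 [484.3 271.8 170.7] 174.7
top lever 158 [440.9 -77.9 162.9] 167.6
```

View pics/end.png

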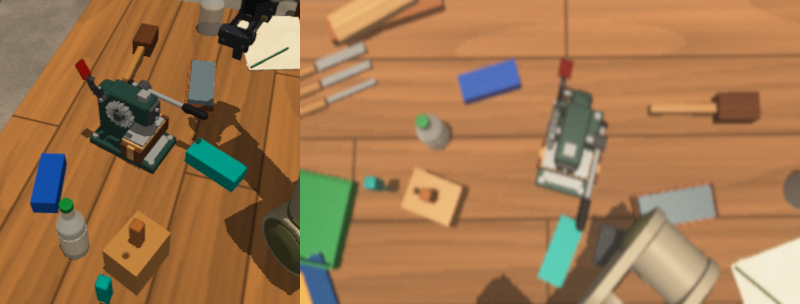

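The final view shows the pawl on its back (lip at (84,70)), the lever level, the platen on the blank and the bar in its hole (135,232). The bottle, mallet and stone are where they were. Handing in.

```bash
python3 -c "
from cell import job
print(job.finish_job())"
```

```text
the job is handed in; nothing more can be done
None
```

I threw the pawl onto its back with the bar, returned the bar to its hole, and lowered the platen gently until it rested on the blank. I then handed the job in at about 22 s; no verdict was returned.

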